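Return the packing tools to their foam cut-outs

TASK

Tidy the packing station: put the stapler, the tape measure, the battery pack and the glue stick back (those in the row nearest you, in front of the tiles), each into the cut-out of its own foam tile (blue floor for the stapler, yellow for the tape measure, white with a black bolt mark for the battery, the round green one for the glue stick). Each must stand the way up it is now, flat on the floor of its cut-out and not on the rim; either end may lead. Leave the calculator and the label roll where they are.

Things in the scene. Friction and masses are not known exactly. Their poses are not given: they have to be found in the camera images.
- stapler: Loose blue and black desk stapler, 150 (x) x 36 (y) x 48 mm high, about 0.2 kg, standing on its base. Origin at the centre of the underside; x along its length, z up. Grasp across y near the middle, on the blue arm, which is 26 mm wide between 26 and 48 mm above the underside (base plate 36 mm wide, 9 mm high).
- tape_measure: Loose yellow pocket tape measure standing upright in the near row (not the one far off at the back left), 42 (x) x 76 (y) x 67 mm high, about 0.2 kg. Origin near the centre of the underside, 3.4 mm below the surface it stands on; z up (it leans 0.025 rad as it stands). Grasp across its flat sides (along x), which are 36 mm apart and centred 1 mm to -x of the origin, about 40 mm above that surface.
- battery_pack: Loose black battery pack lying flat in the near row (not the one far off at the back left), 76 (x) x 38 (y) x 22 mm high, about 0.18 kg. Origin at the centre of the underside; x along its length, z up. Grasp across y; hold it by its upper 12 mm so that the fingertips clear the rim of its tile.
- glue_stick: Loose glue stick standing upright, green cap, white body, 27 mm in diameter and 88 mm high, about 0.04 kg. Origin at the centre of its underside; z along its axis, up.
- stapler_pad: Stapler's tile, 186 (x) x 72 (y) mm: fixed flat foam tile, 9 mm thick: charcoal foam with one cut-out 6 mm deep whose floor (3 mm above the bench) is blue; cut-out 166 (x) x 52 (y) mm. Origin at the centre of the tile's underside, on the bench, under the centre of the cut-out; z up.
- measure_pad: Tape measure's tile, 74 (x) x 110 (y) mm: fixed flat foam tile, 9 mm thick: charcoal foam with one cut-out 6 mm deep whose floor (3 mm above the bench) is yellow; cut-out 54 (x) x 90 (y) mm, so the tape measure's x goes along the tile's x. Origin at the centre of the tile's underside, on the bench, under the centre of the cut-out; z up.
- battery_pad: Battery's tile, 112 (x) x 74 (y) mm: fixed flat foam tile, 9 mm thick: charcoal foam with one cut-out 6 mm deep whose floor (3 mm above the bench) is white with a black bolt mark; cut-out 92 (x) x 54 (y) mm. Origin at the centre of the tile's underside, on the bench, under the centre of the cut-out; z up.
- glue_pad: Glue stick's tile, 76 x 76 mm: fixed flat foam tile, 9 mm thick: charcoal foam with one cut-out 6 mm deep whose floor (3 mm above the bench) is green; round cut-out 44 mm in diameter. Origin at the centre of the tile's underside, on the bench, under the centre of the cut-out; z up.
- calculator: Loose grey desk calculator, 118 x 70 x 15 mm, lying flat to the right of the work: not to be moved. Origin at the centre of its underside.
- label_roll: Loose white roll of blank labels, 82 mm in diameter, 40 mm high, standing on end to the left of the work: not to be moved. Origin at the centre of its underside.
Things that resemble listed ones, but are neither listed nor needed, are in the scene too. Leave any orange, pink or turquoise look-alike of the battery_pack alone.

How it is judged:
By the outcome, as a careful person would: the job done as asked, in the order asked, and still so for the second after the job is handed in, with the robot touching nothing.
It also fails if it takes over 106 s, if anything falls off the work surface, if the arm or the gripper's body presses on something with over 40 N, if the wrist force passes 120 N, or if a joint passes its speed limit or range.

ROBOT

A 7-joint arm with a two-finger parallel gripper is mounted at the origin on a cart in front of the work surface, level with it; the furniture and walls round the work are solid. World frame = base frame: x ahead of the robot, y to its left, z up, the work surface at z = 0. Lengths are in m, angles in rad, forces in N, time in s.
With the tool pointing down it reaches from about 0.4 to 0.875 m from the base axis. Payload 6.5 kg.
Tool frame: the origin (TCP) lies on the centre line of the jaws, within the pads' length; the fingertips stand r.tip_reach ahead of it and the grasp point (between the pads) lies 5 mm behind it (r.tip_reach is the distance from the TCP to the fingertips, in m); z points along the fingers, y is the line along which they close (so a half turn about z gives the same grasp; the last joint's range is limited). The gripper opens to 85 mm and grips with 20 to 120 N. Pads are 22 mm wide; open, the fingers measure 114 mm over their backs; the gripper's body (76 mm by 85 mm) begins 54 mm behind the grasp point. The pads swing forward as they close: fully open they stand 13 mm farther back than shut.
Start: joints at [-1.223, 0.536, -0.004, 1.538, 0.003, 1.067, -0.071], TCP at [0.261, 0.595, 0.245] pointing down, gripper open.
Joint ranges: [-2.7, 2.7], [-0.37, 2.16], [-1.27, 1.26], [0.24, 2.4], [-1.31, 4.45], [0.19, 1.91], [-2.76, 2.76]. Speed limits (rad/s): [2.39, 2.39, 3.14, 3.14, 3.14, 3.14, 3.14].

INTERFACE

Orientations are given as a unit quaternion [x, y, z, w].
In Python, from station import r gives the robot as it stands.
- The arm moves only by the tool servo_tool, never from a script. Its argument "commands" is a list of rows, each a list of 2 entries, a list of its own where there are three numbers: the shift along the tool's x, y, z in mm, then the turn, a rotation vector about the tool's x, y, z in degrees. A call has exactly 8 rows; each row shifts and turns the commanded pose from where the row before left it, along the tool's axes as they then stand; what a row does not reach is not made up. A row lasts 1/12 s, in which the tool goes at most 41.7 mm and 7.16 degrees, less where a joint would pass 70% of its speed; a pose out of reach is approached as far as the arm can. A call is refused whole if a number of a shift passes 41.7 or a number of a turn 7.16, either way. A call with a gripper value outside its range is refused whole. "gripper" is the finger opening in mm, from 0 to 85.4, set as the call begins (left out, the last holds). The fingers move at their own pace and stop on an object; the grip force is fixed at half the most. Time passes only in rows, so rows that do not move let the fingers close, or fill a call up. It gives the time, the measured TCP pose, the force, the opening and the grip force at its end, in the units of the state.
- r.sense(): the state, without advancing time (a new reading comes with each control period).
- r.read_camera(name): name is "scene" or "top"; returns (picture, depth): 400x640x3 uint8, blue, green, red; 400x640 float32, m along the optical axis (not along the pixel's ray), 0 where there is no reading.
- r.camera_model(name): a dict with "fx", "fy", "cx", "cy" (pixels), "cam_to_world" (4x4, takes a point from camera to world coordinates). Camera axes: x right, y up, looking along -z (the intrinsics and any distortion apply to the point x, -y, -z); pixel columns grow to the right and rows downward; lengths in m; the calibration is good to about 2 mm. A picture is of the moment at which its call begins. camera_model takes no time and is no camera call.
- r.close_job(): hands the job in; it is judged then, once.
Trained networks look in the newest picture that a camera, given by its name, has taken for a name from the list of things; names that differ only in an ending like _2 or _b are one class to them, and where a whole thing is asked for, a point or a joint stands for the part that bears it (a point fixed in the world has none). Each returns a list of dicts, best first, with "score" (0 to 1); they miss things now and then, are a little off and sometimes report something else, mostly with a low value. They report only what shows in the picture. A call takes as long as a camera call. They do not tell look-alikes from the thing itself.
- r.recognise(query, camera): "position" ([column, row] in pixels, amid what is visible of it).
- r.cut_out(query, camera): "region" (400x640 bool, what is visible of it) and "position" ([column, row] in pixels, amid what is visible of it).
- r.landmark_of(query, camera): "position" ([column, row] in pixels: a listed point, or the origin of a listed thing).
The state is a dict: "clock": time; "joint_positions": joint angles; "dq": joint speeds; "joint_torque": joint torques, N m; "ee_pos": TCP position; "tool_rot": TCP orientation; "contact_force": force on the tool from outside, world axes, zero at the start; "wrist_torque": the same for the moment, N m; "width": finger opening in m; "gripper_force": force on a finger pad.
Only numpy, scipy, OpenCV 4.12 (cv2) and the standard library are available. Lean on these libraries where they do the work, as an engineer would, in place of code of your own. Each camera call takes 0.05 s, during which the arm holds its last target. There are 200 camera calls.

## Working session

There is one attempt and no reset: what is moved stays moved. The work goes in short steps, Python scripts to look and compute and a tool call to move; the robot and the scene stay as the last step left them, time stands still between calls to the robot, and variables do not carry over. Pictures are saved under pics/ and viewed, at most 14 in all, crops included, and the job is handed in when it is done.

Besides the shell and the picture viewer there is one more tool, called after ">>>" as name([rows], argument=value, ...), one row to a line, values as JSON. servo_tool: Moves the arm, as the interface text tells. Its arguments: {"type":"object","properties":{"commands":{"type":"array","items":{"type":"array"}},"gripper":{"type":"number"}},"required":["commands"]}

```bash
mkdir -p pics; ls; python3 - <<'E'
from station import r
import cv2,numpy as np
s=r.sense();print(s['clock'],s['ee_pos'],s['tool_rot'],s['width'],r.tip_reach)
for c in('scene','top'):
    p,d=r.read_camera(c);cv2.imwrite(f'pics/{c}0.png',p);np.save(f'{c}_d.npy',d)
    m=r.camera_model(c);print(c,m)
    for q in 'stapler tape_measure battery_pack glue_stick stapler_pad measure_pad battery_pad glue_pad'.split():
        print(q,[(np.round(o['position']).tolist(),round(o['score'],2)) for o in r.recognise(q,c)])
E
```

```text
pics
0.0 [0.26112221 0.59457324 0.24440959] [ 2.05420546e-01  9.78673400e-01 -8.71938674e-04 -1.27365940e-04] 0.08536416569963792 0.014
scene {'fx': 425.78165541514693, 'fy': 425.78165541514693, 'cx': 321.6441970626167, 'cy': 194.99578582841917, 'cam_to_world': array([[ 0.60527506,  0.45035733, -0.65636909, -0.39269271],
       [-0.79566993,  0.31796802, -0.51556349, -0.70578833],
       [-0.02348342,  0.83431086,  0.55079389,  0.77518999],
       [ 0.        ,  0.        ,  0.        ,  1.        ]])}
stapler [([258.0, 186.0], 0.86), ([327.0, 177.0], 0.73)]
tape_measure [([376.0, 230.0], 0.75)]
battery_pack [([326.0, 245.0], 0.82), ([258.0, 211.0], 0.79), ([292.0, 199.0], 0.7), ([297.0, 222.0], 0.68)]
glue_stick [([329.0, 206.0], 0.47)]
stapler_pad [([324.0, 174.0], 0.96)]
measure_pad [([296.0, 160.0], 0.9)]
battery_pad [([406.0, 206.0], 0.96)]
glue_pad [([364.0, 186.0], 0.76)]
top {'fx': 431.3900244414057, 'fy': 431.3900244414057, 'cx': 322.1264037070719, 'cy': 198.81846468000543, 'cam_to_world': array([[-0.01074325,  0.99874907, -0.04883528,  0.44160729],
       [-0.99993429, -0.01092574, -0.00347139,  0.00589877],
       [-0.00400061,  0.04879477,  0.99880081,  1.18992667],
       [ 0.        ,  0.        ,  0.        ,  1.        ]])}
stapler [([245.0, 223.0], 0.96)]
tape_measure [([412.0, 219.0], 0.65)]
battery_pack [([376.0, 257.0], 0.88), ([284.0, 260.0], 0.73), ([335.0, 244.0], 0.67)]
glue_stick []
stapler_pad [([301.0, 150.0], 0.6)]
measure_pad [([245.0, 146.0], 0.94)]
battery_pad [([411.0, 147.0], 0.98)]
glue_pad [([350.0, 143.0], 0.61)]
```

```bash
python3 - <<'E'
import cv2
t=cv2.imread('pics/top0.png');cv2.imwrite('pics/topc.png',cv2.resize(t[95:295,190:456],(798,600),interpolation=cv2.INTER_CUBIC))
t=cv2.imread('pics/scene0.png');cv2.imwrite('pics/scenec.png',cv2.resize(t[130:280,220:420],(800,600),interpolation=cv2.INTER_CUBIC))
E
```

```text
(no output)
```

View pics/topc.png

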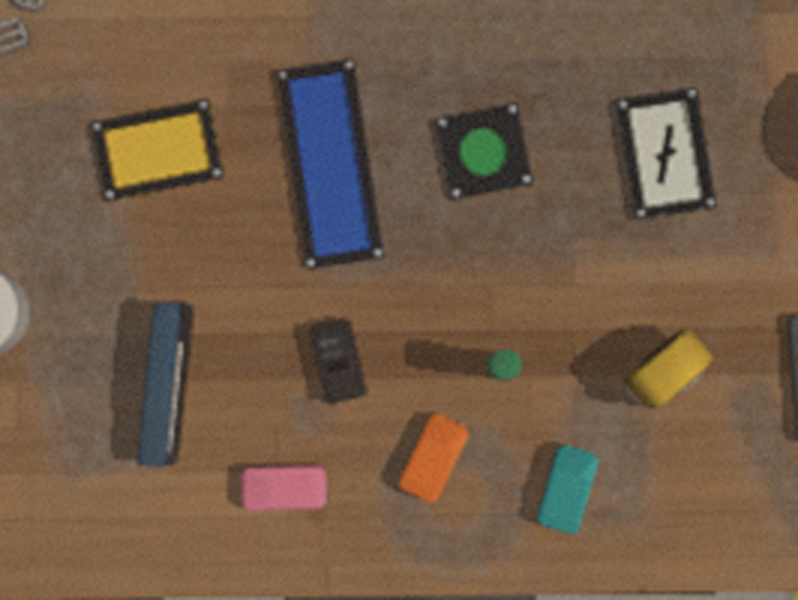

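View pics/scenec.png

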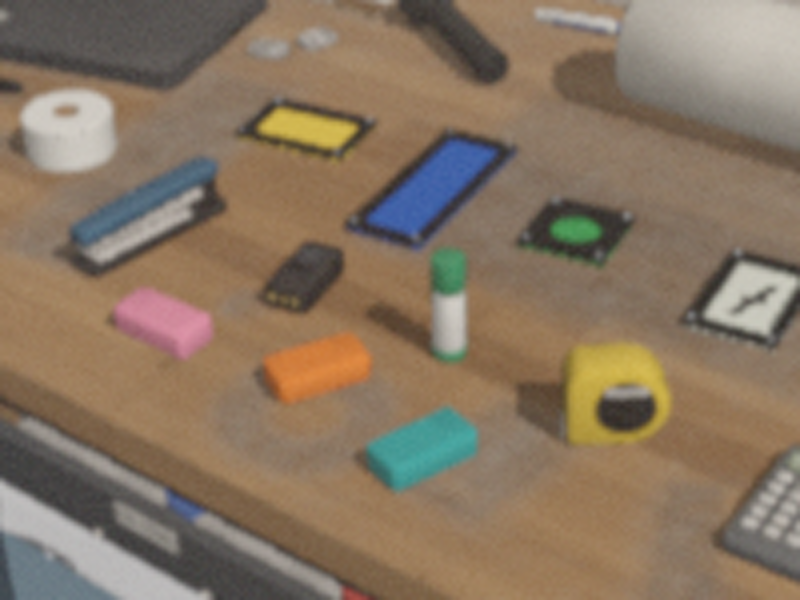

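View pics/scene0.png

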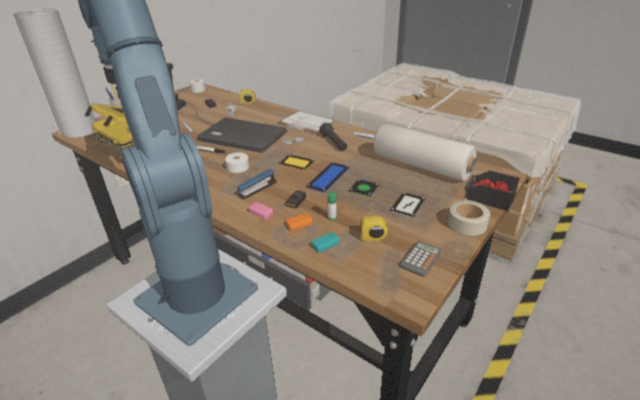

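The top crop (offset 190,95; scale 3) shows all the candidates.

| Thing | Candidates (full top px) |
|---|---|
| Battery | black (303,215), pink (285,258), orange (335,247), turquoise (379,258), plus one far back left |
| Tape measure | near (413,218), plus one at the back left, scene (247,97) |
| Stapler | (244,223) |
| Glue stick | (358,216) |

I choose the black battery and the near tape measure. The close crop confirms both.

```bash
cat >h.py <<'E'
import numpy as np,cv2
from station import r
def cloud(c):
    p,d=r.read_camera(c);m=r.camera_model(c)
    v,u=np.mgrid[:400,:640]
    P=np.stack([(u-m['cx'])*d/m['fx'],-(v-m['cy'])*d/m['fy'],-d],-1)
    T=m['cam_to_world'];W=P@T[:3,:3].T+T[:3,3];W[d==0]=np.nan
    return p,W
def px(c,u,v,z):   # pixel -> world at height z
    m=r.camera_model(c);T=m['cam_to_world']
    u,v=np.asarray(u,float),np.asarray(v,float)
    D=np.stack([(u-m['cx'])/m['fx'],-(v-m['cy'])/m['fy'],-np.ones_like(u)],-1)@T[:3,:3].T
    return T[:3,3]+D*((z-T[2,3])/D[...,2])[...,None]
def rect(xy):
    (cx,cy),(w,h),a=cv2.minAreaRect((xy*1000).astype(np.float32))
    if w<h: w,h,a=h,w,a+90
    return np.round([cx,cy,w,h,(a+90)%180-90],1)  # long axis angle deg in world xy
E
python3 - <<'E'
from h import *
p,W=cloud('top');hsv=cv2.cvtColor(p,cv2.COLOR_BGR2HSV)
win=lambda x0,y0,x1,y1:(slice(95+y0//3,95+y1//3),slice(190+x0//3,190+x1//3))
Z=W[...,2]
print('bench z',np.nanmedian(Z[win(220,300,290,460)]))
for n,b,lo in [('stapler',(90,280,230,490),.03),('battery',(290,300,380,415),.012),('glue',(470,330,540,400),.06),('tape',(560,300,740,430),.045),('tape_low',(560,300,740,430),.02)]:
    s=win(*b);k=Z[s]>lo;k=k.astype(np.uint8);q=W[s][k>0]
    print(n,k.sum(),rect(q[:,:2]),'z',np.round(np.percentile(q[:,2],[5,50,95]),4),'mean',q[:,:2].mean(0).round(4))
H,S,V=cv2.split(hsv)
for n,b,f in [('stapler_pad',(255,50,400,280),lambda h,s,v:(h>100)&(h<125)&(s>130)),('measure_pad',(85,95,235,210),lambda h,s,v:(h>18)&(h<32)&(s>130)&(v>130)),('battery_pad',(605,80,725,225),lambda h,s,v:(s<70)&(v>110)),('glue_pad',(430,95,540,205),lambda h,s,v:(h>45)&(h<80)&(s>100))]:
    s=win(*b);k=f(H[s],S[s],V[s]).astype(np.uint8)
    k=cv2.morphologyEx(k,cv2.MORPH_OPEN,np.ones((3,3)))
    v,u=np.nonzero(k);q=px('top',u+s[1].start,v+s[0].start,.003)
    print(n,k.sum(),rect(q[:,:2]),'mean',q[:,:2].mean(0).round(4), 'pca',np.degrees(np.arctan2(*np.linalg.eigh(np.cov(q[:,:2].T))[1][::-1,1])).round(1))
for c in ['top']:
  for q,z in [('stapler',0),('tape_measure',0),('battery_pack',0),('glue_stick',0),('stapler_pad',0),('measure_pad',0),('battery_pad',0),('glue_pad',0)]:
    for o in r.landmark_of(q,c): print(c,q,round(o['score'],2),px(c,*o['position'],z)[:2].round(4))
E
```

```text
bench z -0.0005063303308991962
stapler 538 [437.3 221.4 145.8  26.3  -6.6] z [0.0388 0.0451 0.05  ] mean [0.437  0.2206]
battery 380 [455.8  63.7  75.   38.1  13.1] z [0.0171 0.0208 0.0251] mean [0.4559 0.0635]
glue 89 [451.9 -82.1  24.3  23.   89.4] z [0.0775 0.0877 0.0915] mean [ 0.4514 -0.0819]
tape 381 [ 445.1 -232.    69.4   40.9  -51.3] z [0.0486 0.0607 0.0652] mean [ 0.4452 -0.229 ]
tape_low 426 [ 446.1 -232.9   72.3   41.2  -51.1] z [0.0358 0.0602 0.0652] mean [ 0.4459 -0.2282]
stapler_pad 1054 [637.9  71.8 165.9  51.1   8.3] mean [0.6374 0.0719] pca -171.8
measure_pad 604 [652.2 231.6  87.7  53.2 -79.2] mean [0.6524 0.2317] pca 100.6
battery_pad 574 [ 643.4 -237.8   92.5   52.3    8.3] mean [ 0.6433 -0.2375] pca -171.1
glue_pad 190 [648.1 -70.2  41.6  39.1  89.3] mean [ 0.6481 -0.0703] pca 72.1
top stapler 0.57 [0.4341 0.2308]
top tape_measure 0.76 [ 0.4489 -0.2331]
top battery_pack 0.96 [ 0.3669 -0.0297]
top battery_pack 0.8 [0.3334 0.1173]
top battery_pack 0.71 [0.4604 0.0649]
top battery_pack 0.67 [ 0.3477 -0.1372]
top glue_stick 0.69 [ 0.6476 -0.0632]
top glue_stick 0.52 [ 0.4588 -0.0818]
top stapler_pad 0.7 [0.634  0.0737]
top measure_pad 0.74 [ 0.657  -0.0699]
top measure_pad 0.7 [0.6409 0.2335]
top measure_pad 0.29 [ 0.4548 -0.0955]
top battery_pad 0.59 [ 0.6444 -0.2427]
top glue_pad 0.83 [ 0.6525 -0.0718]
```

```bash
cat >go.py <<'E'
import sys,numpy as np
from scipy.spatial.transform import Rotation as R
from station import r
s=r.sense();p=s['ee_pos']*1000;q=R.from_quat(s['tool_rot']).as_matrix()
yaw=np.degrees(np.arctan2(q[1,1],q[0,1]))
print('t',round(s['clock'],2),'pos',p.round(1),'yaw',yaw.round(2),'w',s['width'].round(4),'tiltz',q[:,2].round(4),'F',np.round(s['contact_force'],1))
for a in sys.argv[1:]:      # x,y,z,yaw waypoints (mm, deg): turn first, then shift
    t=np.array([float(v) for v in a.split(',')])
    tz=-((t[3]-yaw+180)%360-180);y=np.radians(t[3])
    Y=np.array([np.cos(y),np.sin(y),0]);Z=np.array([0,0,-1.]);X=np.cross(Y,Z)
    d=np.array([X,Y,Z])@(t[:3]-p)
    print(a,'turn z',tz.round(1),'shift',d.round(1),'len',np.linalg.norm(d).round(1))
    p,yaw=t[:3],t[3]
E
python3 go.py 437,221,150,83.4 437,221,32,83.4
```

```text
Traceback (most recent call last):
  File "go.py", line 6, in <module>
    print('t',round(s['clock'],2),'pos',p.round(1),'yaw',yaw.round(2),'w',s['width'].round(4),'tiltz',q[:,2].round(4),'F',np.round(s['contact_force'],1))
                                                                          ^^^^^^^^^^^^^^^^
AttributeError: 'float' object has no attribute 'round'
```

```bash
sed -i "s/s\['width'\].round(4)/round(s['width'],4)/" go.py
python3 go.py 437,221,150,83.4 437,221,32,83.4
```

```text
t 1.35 pos [261.3 595.1 245.3] yaw 66.29 w 0.0853 tiltz [ 1.e-04  0.e+00 -1.e+00] F [-0.5  0.1 -0.1]
437,221,150,83.4 turn z -17.1 shift [-217.5 -351.5   95.3] len 424.2
437,221,32,83.4 turn z -0.0 shift [  0.   0. 118.] len 118.0
```

>>> servo_tool([
  [[0,0,0],[0,0,-5.7]],
  [[0,0,0],[0,0,-5.7]],
  [[0,0,0],[0,0,-5.7]],
  [[-16.7,-27,7.3],[0,0,0]],
  [[-16.7,-27,7.3],[0,0,0]],
  [[-16.7,-27,7.3],[0,0,0]],
  [[-16.7,-27,7.3],[0,0,0]],
  [[-16.7,-27,7.3],[0,0,0]],
], gripper=60)

```text
clock: 2.02
ee_pos: [0.3293, 0.4501, 0.2086]
tool_rot: [0.058, 0.998, 0.0, 0.0]
contact_force: [0.7, 0.9, 0.7]
width: 0.0603
gripper_force: 0.0
```

>>> servo_tool([
  [[-16.7,-27,7.3],[0,0,0]],
  [[-16.7,-27,7.3],[0,0,0]],
  [[-16.7,-27,7.3],[0,0,0]],
  [[-16.7,-27,7.3],[0,0,0]],
  [[-16.7,-27,7.3],[0,0,0]],
  [[-16.7,-27,7.3],[0,0,0]],
  [[-16.7,-27,7.3],[0,0,0]],
  [[-16.7,-27,7.3],[0,0,0]],
])

```text
clock: 2.68
ee_pos: [0.4373, 0.2202, 0.1504]
tool_rot: [0.058, 0.998, 0.0, 0.0]
contact_force: [-0.3, -0.4, -0.0]
width: 0.06
gripper_force: 0.0
```

```bash
python3 go.py 437,221,32,83.4
```

```text
t 2.68 pos [437.3 220.2 150.4] yaw 83.4 w 0.06 tiltz [ 7.e-04  4.e-04 -1.e+00] F [-0.3 -0.4 -0. ]
437,221,32,83.4 turn z 0.0 shift [  0.4   0.8 118.4] len 118.4
```

>>> servo_tool([
  [[0,0.8,20],[0,0,0]],
  [[0,0,25],[0,0,0]],
  [[0,0,25],[0,0,0]],
  [[0,0,20],[0,0,0]],
  [[0,0,15],[0,0,0]],
  [[0,0,9],[0,0,0]],
  [[0,0,4.4],[0,0,0]],
  [[0,0,0],[0,0,0]],
])

```text
clock: 3.35
ee_pos: [0.4366, 0.2222, 0.0316]
tool_rot: [0.058, 0.998, -0.0, -0.0]
contact_force: [-0.1, 0.1, 0.7]
width: 0.0601
gripper_force: 0.0
```

>>> servo_tool([
  [[0,0,0],[0,0,0]],
  [[0,0,0],[0,0,0]],
  [[0,0,0],[0,0,0]],
  [[0,0,0],[0,0,0]],
  [[0,0,0],[0,0,0]],
  [[0,0,0],[0,0,0]],
  [[0,0,0],[0,0,0]],
  [[0,0,0],[0,0,0]],
], gripper=10)

```text
clock: 4.02
ee_pos: [0.4373, 0.2226, 0.033]
tool_rot: [0.058, 0.998, 0.0, 0.001]
contact_force: [-1.3, -1.0, 4.4]
width: 0.0242
gripper_force: 58.6
```

```bash
python3 go.py 437,221,132,83.4 638,72,132,98.3 638,72,36,98.3
```

```text
t 4.02 pos [437.3 222.6  33. ] yaw 83.4 w 0.0242 tiltz [ 1.5e-03  8.0e-04 -1.0e+00] F [-1.3 -1.   4.4]
437,221,132,83.4 turn z 0.0 shift [  0.2  -1.6 -99. ] len 99.0
638,72,132,98.3 turn z -14.9 shift [-177.4 -176.5    0. ] len 250.2
638,72,36,98.3 turn z -0.0 shift [ 0.  0. 96.] len 96.0
```

>>> servo_tool([
  [[0,0,-10],[0,0,0]],
  [[0,0,-20],[0,0,0]],
  [[0,0,-25],[0,0,0]],
  [[0,0,-25],[0,0,0]],
  [[0,0,-19],[0,0,-5]],
  [[0,0,0],[0,0,-5]],
  [[0,0,0],[0,0,-4.9]],
  [[-11,-11,0],[0,0,0]],
])

```text
clock: 4.68
ee_pos: [0.4472, 0.2149, 0.1322]
tool_rot: [-0.076, 0.997, 0.001, -0.0]
contact_force: [-0.7, 0.6, -2.2]
width: 0.0242
gripper_force: 59.5
```

>>> servo_tool([
  [[-20,-20,0],[0,0,0]],
  [[-24,-24,0],[0,0,0]],
  [[-26,-26,0],[0,0,0]],
  [[-26,-26,0],[0,0,0]],
  [[-26,-26,0],[0,0,0]],
  [[-24,-24,0],[0,0,0]],
  [[-14,-14,0],[0,0,0]],
  [[-6,-6,0],[0,0,0]],
])

```text
clock: 5.35
ee_pos: [0.6398, 0.0687, 0.1318]
tool_rot: [-0.07, 0.998, -0.001, 0.001]
contact_force: [0.4, -0.8, -1.8]
width: 0.0243
gripper_force: 59.5
```

```bash
python3 go.py 638,72,36,98.3; python3 - <<'E'
from h import *
p,W=cloud('top');cv2.imwrite('pics/a.png',cv2.resize(p[95:295,190:456],(798,600)))
p,W=cloud('scene');cv2.imwrite('pics/b.png',cv2.resize(p[100:280,220:460],(800,600)))
E
```

```text
t 5.35 pos [639.8  68.7 131.8] yaw 98.04 w 0.0243 tiltz [ 0.0021 -0.0019 -1.    ] F [ 0.4 -0.8 -1.8]
638,72,36,98.3 turn z -0.3 shift [ 1.3  3.5 95.8] len 95.9
```

View pics/b.png

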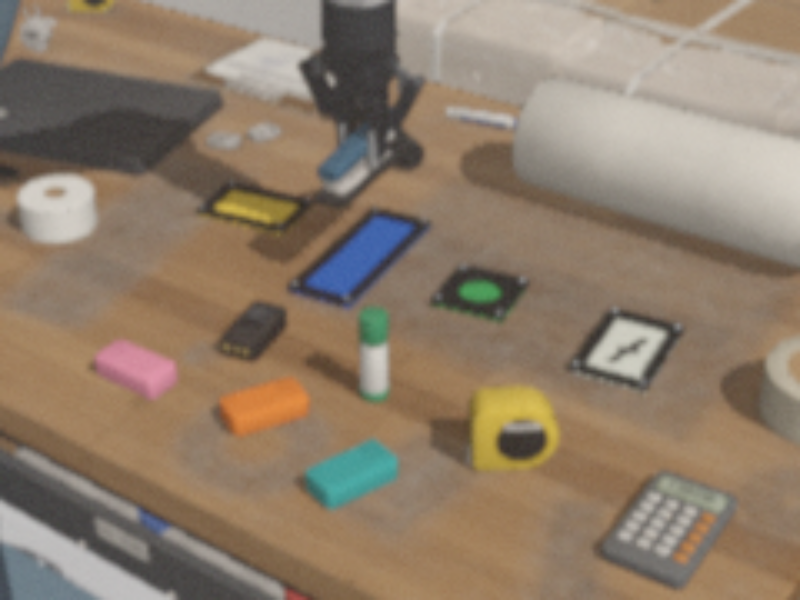

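The scene crop (offset 220,100) shows the stapler held level at crop (360,165) above its blue tile at (360,255). I'll lower it now.

>>> servo_tool([
  [[1,2,15],[0,0,0]],
  [[0,1,20],[0,0,0]],
  [[0,0,20],[0,0,0]],
  [[0,0,15],[0,0,0]],
  [[0,0,10],[0,0,0]],
  [[0,0,6],[0,0,0]],
  [[0,0,0],[0,0,0]],
  [[0,0,0],[0,0,0]],
])

```text
clock: 6.12
ee_pos: [0.6362, 0.0758, 0.0454]
tool_rot: [-0.072, 0.997, 0.0, 0.0]
contact_force: [0.6, -0.0, -2.3]
width: 0.0247
gripper_force: 59.5
```

```bash
python3 go.py 638,72,36.3,98.3
```

```text
t 6.12 pos [636.2  75.8  45.4] yaw 98.31 w 0.0247 tiltz [ 4.e-04  1.e-04 -1.e+00] F [ 0.6 -0.  -2.3]
638,72,36.3,98.3 turn z 0.0 shift [-1.3 -4.   9.1] len 10.1
```

>>> servo_tool([
  [[-1.3,-2,0],[0,0,0]],
  [[0,-2,2],[0,0,0]],
  [[0,0,3],[0,0,0]],
  [[0,0,2],[0,0,0]],
  [[0,0,1],[0,0,0]],
  [[0,0,1],[0,0,0]],
  [[0,0,0],[0,0,0]],
  [[0,0,0],[0,0,0]],
])

```text
clock: 6.78
ee_pos: [0.6378, 0.0717, 0.0362]
tool_rot: [-0.072, 0.997, 0.0, -0.0]
contact_force: [-2.2, -0.2, 2.0]
width: 0.0246
gripper_force: 59.8
```

```bash
python3 go.py 638,72,36,98.3 638,72,130,98.3 446,-232,160,38.9
```

```text
t 6.78 pos [637.8  71.7  36.2] yaw 98.29 w 0.0246 tiltz [-2.e-04  0.e+00 -1.e+00] F [-2.2 -0.2  2. ]
638,72,36,98.3 turn z -0.0 shift [-0.3  0.2  0.2] len 0.4
638,72,130,98.3 turn z -0.0 shift [  0.   0. -94.] len 94.0
446,-232,160,38.9 turn z 59.4 shift [-116.  -340.3  -30. ] len 360.8
```

>>> servo_tool([
  [[0,0,0],[0,0,0]],
  [[0,0,0],[0,0,0]],
  [[0,0,0],[0,0,0]],
  [[0,0,0],[0,0,0]],
  [[0,0,-10],[0,0,0]],
  [[0,0,-20],[0,0,0]],
  [[0,0,-30],[0,0,0]],
  [[0,0,-34],[0,0,0]],
], gripper=55)

```text
clock: 7.45
ee_pos: [0.6367, 0.0715, 0.1304]
tool_rot: [-0.072, 0.997, -0.0, -0.001]
contact_force: [0.7, -0.2, -0.3]
width: 0.0549
gripper_force: 0.0
```

>>> servo_tool([
  [[0,0,-15],[0,0,6.6]],
  [[0,0,-15],[0,0,6.6]],
  [[0,0,0],[0,0,6.6]],
  [[0,0,0],[0,0,6.6]],
  [[0,0,0],[0,0,6.6]],
  [[0,0,0],[0,0,6.6]],
  [[0,0,0],[0,0,6.6]],
  [[0,0,0],[0,0,6.6]],
])

```text
clock: 8.12
ee_pos: [0.638, 0.0719, 0.1609]
tool_rot: [0.381, 0.924, 0.0, 0.0]
contact_force: [-0.3, -0.2, -0.1]
width: 0.055
gripper_force: 0.0
```

>>> servo_tool([
  [[0,0,0],[0,0,6.6]],
  [[-10,-30,0],[0,0,0]],
  [[-12,-35,0],[0,0,0]],
  [[-12,-35,0],[0,0,0]],
  [[-12,-35,0],[0,0,0]],
  [[-12,-35,0],[0,0,0]],
  [[-12,-35,0],[0,0,0]],
  [[-12,-35,0],[0,0,0]],
])

```text
clock: 8.78
ee_pos: [0.5017, -0.144, 0.1609]
tool_rot: [0.431, 0.902, 0.0, 0.001]
contact_force: [0.0, -1.1, -0.6]
width: 0.0551
gripper_force: 0.0
```

>>> servo_tool([
  [[-12,-35,0],[0,0,0]],
  [[-12,-35,0],[0,0,0]],
  [[-10,-30,0],[0,0,0]],
  [[0,0,0],[0,0,0]],
  [[0,0,0],[0,0,0]],
  [[0,0,0],[0,0,0]],
  [[0,0,0],[0,0,0]],
  [[0,0,0],[0,0,0]],
])

```text
clock: 9.45
ee_pos: [0.447, -0.2307, 0.1601]
tool_rot: [0.43, 0.903, 0.0, 0.0]
contact_force: [-0.3, 0.4, -0.1]
width: 0.0546
gripper_force: 0.0
```

```bash
python3 go.py 446,-232,160,38.9 446,-232,40,38.9; python3 - <<'E'
from h import *
p,W=cloud('top');cv2.imwrite('pics/c.png',cv2.resize(p[95:295,190:456],(798,600)))
s=(slice(110,190),slice(278,322));k=(W[s][...,2]>.033)&(W[s][...,2]<.09)&(abs(W[s][...,1]-.07)<.08);q=W[s][k]
print(k.sum(),rect(q[:,:2]),np.percentile(q[:,2],[5,50,95]))
E
```

```text
t 9.45 pos [ 447.  -230.7  160.1] yaw 39.05 w 0.0546 tiltz [ 5.e-04  5.e-04 -1.e+00] F [-0.3  0.4 -0.1]
446,-232,160,38.9 turn z 0.1 shift [-0.4 -1.6  0.1] len 1.7
446,-232,40,38.9 turn z -0.0 shift [  0.   0. 120.] len 120.0
526 [638.1  71.1 146.9  26.    8.6] [0.04238458 0.04820477 0.05251424]
```

View pics/c.png

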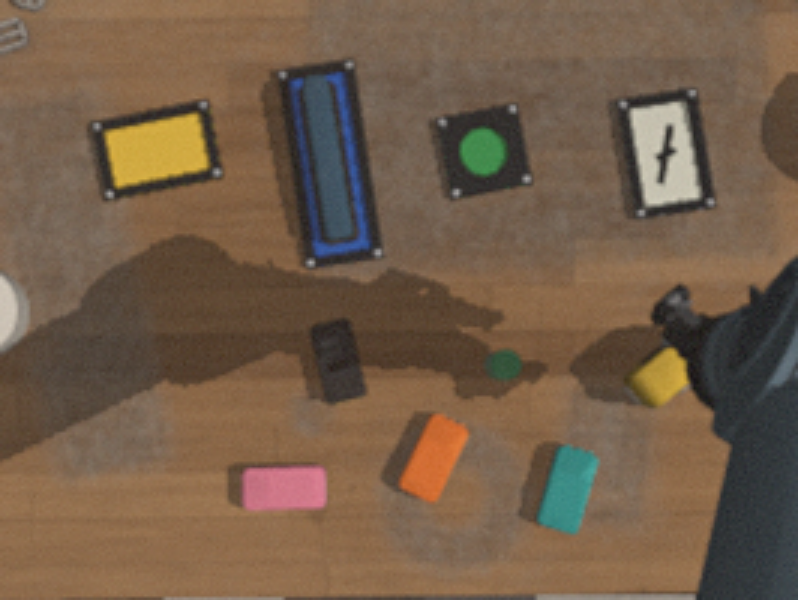

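Top crop: the stapler lies inside its blue tile at (328,160), with blue visible all round and its top 3 mm higher than on the bench. The gripper is above the tape measure at about (670,370).

>>> servo_tool([
  [[0,-1,15],[0,0,0]],
  [[0,0,20],[0,0,0]],
  [[0,0,25],[0,0,0]],
  [[0,0,25],[0,0,0]],
  [[0,0,20],[0,0,0]],
  [[0,0,12],[0,0,0]],
  [[0,0,6],[0,0,0]],
  [[0,0,1],[0,0,0]],
], gripper=66)

```text
clock: 10.17
ee_pos: [0.4451, -0.2322, 0.0353]
tool_rot: [0.431, 0.902, 0.0, -0.001]
contact_force: [-1.1, -0.2, -0.7]
width: 0.066
gripper_force: 0.0
```

>>> servo_tool([
  [[0,0,0],[0,0,0]],
  [[0,0,0],[0,0,0]],
  [[0,0,0],[0,0,0]],
  [[0,0,0],[0,0,0]],
  [[0,0,0],[0,0,0]],
  [[0,0,0],[0,0,0]],
  [[0,0,0],[0,0,0]],
  [[0,0,0],[0,0,0]],
], gripper=20)

```text
clock: 10.83
ee_pos: [0.4462, -0.2331, 0.0373]
tool_rot: [0.431, 0.902, 0.0, 0.001]
contact_force: [-1.8, 0.1, 7.4]
width: 0.0354
gripper_force: 59.7
```

```bash
python3 go.py 446,-232,170,38.9 652,231.5,170,10.6
```

```text
t 10.83 pos [ 446.2 -233.1   37.3] yaw 38.89 w 0.0354 tiltz [ 2.2e-03 -8.0e-04 -1.0e+00] F [-1.8  0.1  7.4]
446,-232,170,38.9 turn z -0.0 shift [   1.     0.5 -132.7] len 132.7
652,231.5,170,10.6 turn z 28.3 shift [417.7 287.7   0. ] len 507.2
```

>>> servo_tool([
  [[0,0,-10],[0,0,0]],
  [[0,0,-20],[0,0,0]],
  [[0,0,-30],[0,0,0]],
  [[0,0,-30],[0,0,5.7]],
  [[0,0,-25],[0,0,5.7]],
  [[0,0,-18],[0,0,5.7]],
  [[0,0,0],[0,0,5.7]],
  [[0,0,0],[0,0,5.5]],
])

```text
clock: 11.5
ee_pos: [0.446, -0.2328, 0.1711]
tool_rot: [0.641, 0.768, 0.001, 0.001]
contact_force: [-0.2, 0.2, -2.8]
width: 0.0352
gripper_force: 60.6
```

>>> servo_tool([
  [[15,10,0],[0,0,0]],
  [[24,17,0],[0,0,0]],
  [[29,20,0],[0,0,0]],
  [[29,20,0],[0,0,0]],
  [[29,20,0],[0,0,0]],
  [[29,20,0],[0,0,0]],
  [[29,20,0],[0,0,0]],
  [[29,20,0],[0,0,0]],
])

```text
clock: 12.17
ee_pos: [0.5507, 0.0055, 0.1698]
tool_rot: [0.639, 0.769, 0.0, -0.0]
contact_force: [0.6, -0.5, -2.5]
width: 0.035
gripper_force: 60.5
```

>>> servo_tool([
  [[29,20,0],[0,0,0]],
  [[29,20,0],[0,0,0]],
  [[29,20,0],[0,0,0]],
  [[29,20,0],[0,0,0]],
  [[29,20,0],[0,0,0]],
  [[29,20,0],[0,0,0]],
  [[20,14,0],[0,0,0]],
  [[10,7,0],[0,0,0]],
])

```text
clock: 12.83
ee_pos: [0.6515, 0.2355, 0.1694]
tool_rot: [0.637, 0.771, 0.001, -0.001]
contact_force: [-0.5, -0.2, -1.9]
width: 0.0354
gripper_force: 60.6
```

>>> servo_tool([
  [[0,0,0],[0,0,0]],
  [[0,0,0],[0,0,0]],
  [[0,0,0],[0,0,0]],
  [[0,0,0],[0,0,0]],
  [[0,0,0],[0,0,0]],
  [[0,0,0],[0,0,0]],
  [[0,0,0],[0,0,0]],
  [[0,0,0],[0,0,0]],
])

```text
clock: 13.5
ee_pos: [0.6517, 0.2299, 0.1691]
tool_rot: [0.639, 0.769, 0.0, -0.0]
contact_force: [0.8, -0.0, -1.9]
width: 0.0351
gripper_force: 60.6
```

```bash
python3 go.py 652,231.5,40.5,10.6;python3 - <<'E'
from h import *
p,W=cloud('scene');cv2.imwrite('pics/d.png',cv2.resize(p[60:240,200:440],(800,600)))
E
```

```text
t 13.5 pos [651.7 229.9 169.1] yaw 10.57 w 0.0351 tiltz [-0.  0. -1.] F [ 0.8 -0.  -1.9]
652,231.5,40.5,10.6 turn z -0.0 shift [  1.5   0.6 128.6] len 128.6
```

View pics/d.png

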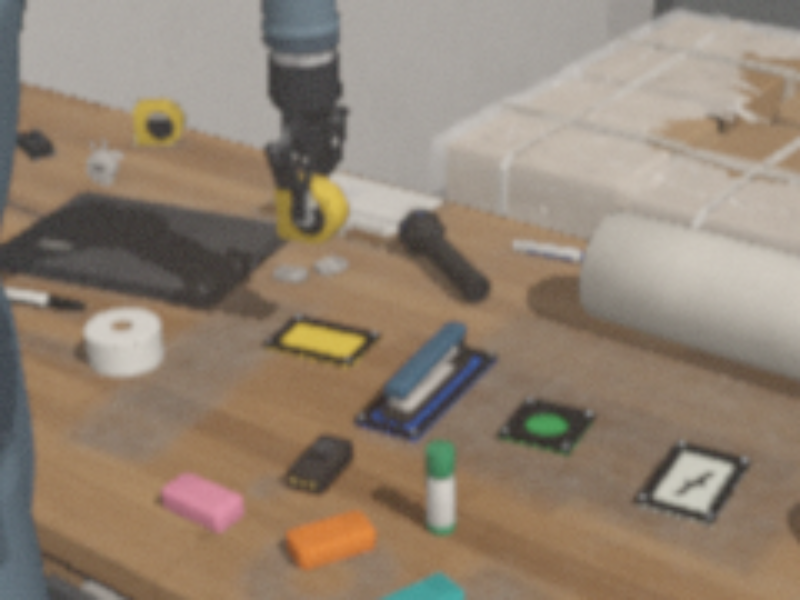

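Scene crop: the tape measure hangs upright in the jaws at (310,205), above its yellow tile at (322,340). I'll lower it.

>>> servo_tool([
  [[1.5,0.6,15],[0,0,0]],
  [[0,0,25],[0,0,0]],
  [[0,0,30],[0,0,0]],
  [[0,0,25],[0,0,0]],
  [[0,0,15],[0,0,0]],
  [[0,0,8],[0,0,0]],
  [[0,0,0],[0,0,0]],
  [[0,0,0],[0,0,0]],
])

```text
clock: 14.22
ee_pos: [0.6526, 0.2318, 0.0515]
tool_rot: [0.639, 0.769, 0.0, 0.0]
contact_force: [0.1, -0.4, -1.9]
width: 0.0347
gripper_force: 60.5
```

>>> servo_tool([
  [[0,0,3],[0,0,0]],
  [[0,0,3],[0,0,0]],
  [[0,0,2],[0,0,0]],
  [[0,0,1],[0,0,0]],
  [[0,0,0.5],[0,0,0]],
  [[0,0,0],[0,0,0]],
  [[0,0,0],[0,0,0]],
  [[0,0,0],[0,0,0]],
])

```text
clock: 14.88
ee_pos: [0.6521, 0.2318, 0.0417]
tool_rot: [0.639, 0.769, 0.0, 0.0]
contact_force: [-0.4, -0.2, -2.5]
width: 0.0356
gripper_force: 60.5
```

```bash
python3 go.py 652,231.5,40,10.6;python3 - <<'E'
from h import *
p,W=cloud('scene');cv2.imwrite('pics/e.png',cv2.resize(p[120:180,260:340],(800,600),interpolation=cv2.INTER_CUBIC))
E
```

```text
t 14.88 pos [652.1 231.8  41.7] yaw 10.59 w 0.0356 tiltz [ 3.e-04  1.e-04 -1.e+00] F [-0.4 -0.2 -2.5]
652,231.5,40,10.6 turn z -0.0 shift [-0.3 -0.2  1.7] len 1.7
```

View pics/e.png

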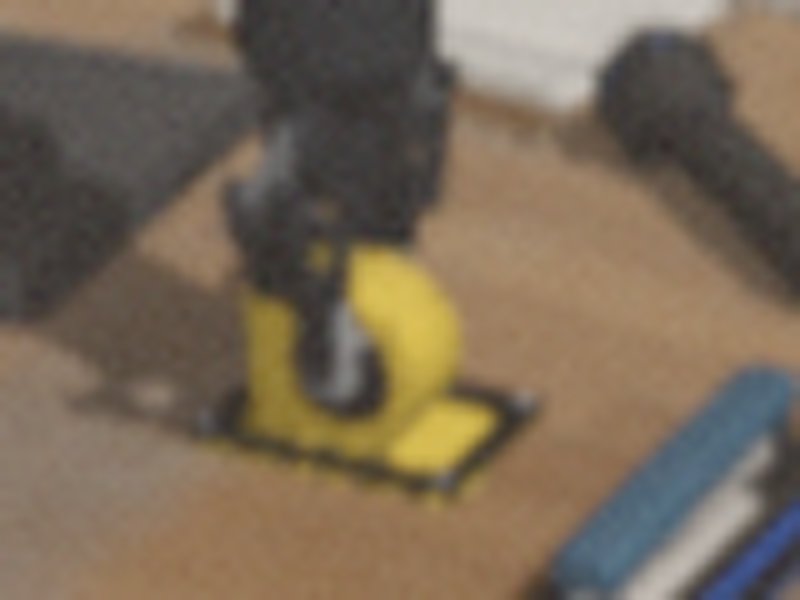

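```bash
cat >chk.py <<'E'
from h import *
a=np.radians(100.6);L=np.array([np.cos(a),np.sin(a)]);N=np.array([-L[1],L[0]])
for c in('top','scene'):
    p,W=cloud(c);hsv=cv2.cvtColor(p,cv2.COLOR_BGR2HSV)
    k=(hsv[...,0]>18)&(hsv[...,0]<34)&(hsv[...,1]>120)&(np.hypot(W[...,0]-.652,W[...,1]-.2315)<.06)
    q=W[k];d=(q[:,:2]-[.652,.2315])*1000
    for lo,hi in((-.005,.008),(.012,.03),(.03,.05),(.05,.085)):
        m=(q[:,2]>lo)&(q[:,2]<hi)
        if m.sum()>5: print(c,lo,m.sum(),'L',np.percentile(d[m]@L,[1,99]).round(1),'N',np.percentile(d[m]@N,[1,99]).round(1))
E
python3 chk.py
```

```text
top -0.005 173 L [-49.6  42.6] N [-27.8  27.6]
top 0.012 8 L [-30.1  33.3] N [16.6 18.5]
top 0.03 37 L [-36.   31.6] N [-16.6  18.5]
top 0.05 96 L [-32.2  28.7] N [-17.4  30.2]
scene -0.005 83 L [-50.4  41.2] N [-28.8  41.6]
scene 0.012 54 L [-50.1  37.5] N [-10.5  34.4]
scene 0.03 62 L [-35.1  34.7] N [-16.7  27.2]
scene 0.05 79 L [-29.8  34.3] N [-16.1  37.4]
```

The tape measure's extents are centred in the cut-out (about ±36 against ±45). I'll lower the rest, then release.

>>> servo_tool([
  [[0,0,0.5],[0,0,0]],
  [[0,0,0.5],[0,0,0]],
  [[0,0,0.5],[0,0,0]],
  [[0,0,0.5],[0,0,0]],
  [[0,0,0],[0,0,0]],
  [[0,0,0],[0,0,0]],
  [[0,0,0],[0,0,0]],
  [[0,0,0],[0,0,0]],
])

```text
clock: 15.7
ee_pos: [0.6521, 0.2317, 0.0404]
tool_rot: [0.639, 0.769, 0.0, -0.0]
contact_force: [-2.8, -1.3, 5.2]
width: 0.0348
gripper_force: 61.4
```

```bash
python3 go.py 652,231.5,140,10.6 456,63.5,140,103.1 456,63.5,26,103.1
```

```text
t 15.7 pos [652.1 231.7  40.4] yaw 10.59 w 0.0348 tiltz [-1.e-04  2.e-04 -1.e+00] F [-2.8 -1.3  5.2]
652,231.5,140,10.6 turn z -0.0 shift [ -0.2  -0.1 -99.6] len 99.6
456,63.5,140,103.1 turn z -92.5 shift [ 229.  -119.2    0. ] len 258.1
456,63.5,26,103.1 turn z -0.0 shift [  0.   0. 114.] len 114.0
```

>>> servo_tool([
  [[0,0,0],[0,0,0]],
  [[0,0,0],[0,0,0]],
  [[0,0,0],[0,0,0]],
  [[0,0,0],[0,0,0]],
  [[0,0,-10],[0,0,0]],
  [[0,0,-25],[0,0,0]],
  [[0,0,-30],[0,0,0]],
  [[0,0,-35],[0,0,0]],
], gripper=66)

```text
clock: 16.37
ee_pos: [0.651, 0.2314, 0.1399]
tool_rot: [0.639, 0.769, -0.001, -0.001]
contact_force: [2.0, 0.6, 1.2]
width: 0.0664
gripper_force: 0.0
```

>>> servo_tool([
  [[0,0,0],[0,0,-7.1]],
  [[0,0,0],[0,0,-7.1]],
  [[0,0,0],[0,0,-7.1]],
  [[0,0,0],[0,0,-7.1]],
  [[0,0,0],[0,0,-7.1]],
  [[0,0,0],[0,0,-7.1]],
  [[0,0,0],[0,0,-7.1]],
  [[0,0,0],[0,0,-7.1]],
])

```text
clock: 17.03
ee_pos: [0.6523, 0.2315, 0.1404]
tool_rot: [0.193, 0.981, 0.0, 0.0]
contact_force: [-0.5, -0.4, 0.2]
width: 0.066
gripper_force: 0.0
```

>>> servo_tool([
  [[0,0,0],[0,0,-7.1]],
  [[0,0,0],[0,0,-7.1]],
  [[0,0,0],[0,0,-7.1]],
  [[0,0,0],[0,0,-7.1]],
  [[0,0,0],[0,0,-7.1]],
  [[15,-7,0],[0,0,0]],
  [[25,-13,0],[0,0,0]],
  [[32,-17,0],[0,0,0]],
])

```text
clock: 17.7
ee_pos: [0.5905, 0.1806, 0.1402]
tool_rot: [-0.113, 0.994, 0.001, 0.001]
contact_force: [-0.5, -0.1, 0.3]
width: 0.066
gripper_force: 0.0
```

>>> servo_tool([
  [[34,-17.7,0],[0,0,0]],
  [[34,-17.7,0],[0,0,0]],
  [[34,-17.7,0],[0,0,0]],
  [[30,-16,0],[0,0,0]],
  [[18,-9,0],[0,0,0]],
  [[7,-4,0],[0,0,0]],
  [[0,0,0],[0,0,0]],
  [[0,0,0],[0,0,0]],
])

```text
clock: 18.37
ee_pos: [0.4567, 0.0651, 0.1402]
tool_rot: [-0.112, 0.994, 0.0, 0.001]
contact_force: [-0.2, -0.1, 0.1]
width: 0.0659
gripper_force: 0.0
```

```bash
python3 go.py 456,63.5,23,103.1; python3 - <<'E'
from h import *
p,W=cloud('top');cv2.imwrite('pics/f.png',cv2.resize(p[95:295,190:456],(798,600)))
E
```

```text
t 18.37 pos [456.7  65.1 140.2] yaw 102.89 w 0.0659 tiltz [ 2.3e-03  6.0e-04 -1.0e+00] F [-0.2 -0.1  0.1]
456,63.5,23,103.1 turn z -0.2 shift [  1.1  -1.4 117.2] len 117.2
```

View pics/f.png

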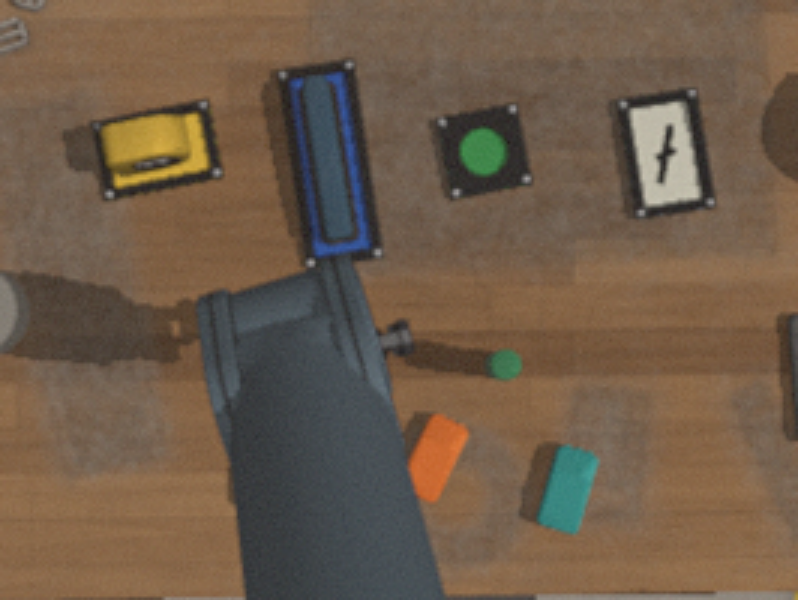

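Top crop: the tape measure stands in its yellow tile at (147,145), the apparent offset being parallax. The arm covers the battery, so I go down on the measured position.

>>> servo_tool([
  [[0.5,-0.7,15],[0,0,0]],
  [[0,0,25],[0,0,0]],
  [[0,0,28],[0,0,0]],
  [[0,0,24],[0,0,0]],
  [[0,0,14],[0,0,0]],
  [[0,0,8],[0,0,0]],
  [[0,0,3],[0,0,0]],
  [[0,0,0],[0,0,0]],
])

```text
clock: 19.08
ee_pos: [0.4557, 0.0644, 0.0222]
tool_rot: [-0.113, 0.994, 0.0, 0.0]
contact_force: [-0.6, 0.1, 0.4]
width: 0.0659
gripper_force: 0.0
```

>>> servo_tool([
  [[0,0,0],[0,0,0]],
  [[0,0,0],[0,0,0]],
  [[0,0,0],[0,0,0]],
  [[0,0,0],[0,0,0]],
  [[0,0,0],[0,0,0]],
  [[0,0,0],[0,0,0]],
  [[0,0,0],[0,0,0]],
  [[0,0,0],[0,0,0]],
], gripper=25)

```text
clock: 19.75
ee_pos: [0.456, 0.0641, 0.0237]
tool_rot: [-0.112, 0.994, 0.0, 0.001]
contact_force: [-1.1, -0.5, 6.2]
width: 0.0363
gripper_force: 60.2
```

```bash
python3 go.py 456,63.5,150,103.1 643.3,-237.6,150,98.5
```

```text
t 19.75 pos [456.   64.1  23.7] yaw 102.89 w 0.0363 tiltz [ 2.2e-03  6.0e-04 -1.0e+00] F [-1.1 -0.5  6.2]
456,63.5,150,103.1 turn z -0.2 shift [ 1.000e-01 -5.000e-01 -1.263e+02] len 126.3
643.3,-237.6,150,98.5 turn z 4.6 shift [-140.7 -325.5    0. ] len 354.6
```

>>> servo_tool([
  [[0,0,-10],[0,0,0]],
  [[0,0,-20],[0,0,0]],
  [[0,0,-30],[0,0,0]],
  [[0,0,-30],[0,0,0]],
  [[0,0,-24],[0,0,2.2]],
  [[0,0,-12],[0,0,2.2]],
  [[-8,-18,0],[0,0,0]],
  [[-14,-32,0],[0,0,0]],
])

```text
clock: 20.42
ee_pos: [0.4836, 0.0207, 0.1505]
tool_rot: [-0.077, 0.997, 0.001, 0.001]
contact_force: [0.4, 1.2, -2.8]
width: 0.0361
gripper_force: 61.0
```

>>> servo_tool([
  [[-14,-32,0],[0,0,0]],
  [[-14,-32,0],[0,0,0]],
  [[-14,-32,0],[0,0,0]],
  [[-14,-32,0],[0,0,0]],
  [[-14,-32,0],[0,0,0]],
  [[-14,-32,0],[0,0,0]],
  [[-14,-32,0],[0,0,0]],
  [[-14,-32,0],[0,0,0]],
])

```text
clock: 21.08
ee_pos: [0.633, -0.2206, 0.1495]
tool_rot: [-0.074, 0.997, 0.0, 0.0]
contact_force: [1.4, 0.5, -1.7]
width: 0.0365
gripper_force: 61.1
```

>>> servo_tool([
  [[-7,-19,0],[0,0,0]],
  [[0,0,0],[0,0,0]],
  [[0,0,0],[0,0,0]],
  [[0,0,0],[0,0,0]],
  [[0,0,0],[0,0,0]],
  [[0,0,0],[0,0,0]],
  [[0,0,0],[0,0,0]],
  [[0,0,0],[0,0,0]],
])

```text
clock: 21.75
ee_pos: [0.6424, -0.2361, 0.1487]
tool_rot: [-0.074, 0.997, 0.0, -0.0]
contact_force: [0.6, 0.8, -2.4]
width: 0.0365
gripper_force: 61.1
```

```bash
python3 go.py 643.3,-237.6,30,98.5
```

```text
t 21.75 pos [ 642.4 -236.1  148.7] yaw 98.54 w 0.0365 tiltz [-0.e+00  2.e-04 -1.e+00] F [ 0.6  0.8 -2.4]
643.3,-237.6,30,98.5 turn z 0.0 shift [ -0.7  -1.6 118.7] len 118.7
```

Weight is carried (−2 N). Down to just above the floor.

>>> servo_tool([
  [[-0.7,-1.6,15],[0,0,0]],
  [[0,0,25],[0,0,0]],
  [[0,0,30],[0,0,0]],
  [[0,0,25],[0,0,0]],
  [[0,0,12],[0,0,0]],
  [[0,0,6],[0,0,0]],
  [[0,0,3],[0,0,0]],
  [[0,0,0],[0,0,0]],
])

```text
clock: 22.42
ee_pos: [0.6439, -0.2385, 0.0328]
tool_rot: [-0.074, 0.997, -0.0, 0.0]
contact_force: [0.4, -0.4, -1.8]
width: 0.0361
gripper_force: 61.0
```

>>> servo_tool([
  [[0,0,1.5],[0,0,0]],
  [[0,0,1.5],[0,0,0]],
  [[0,0,1],[0,0,0]],
  [[0,0,1],[0,0,0]],
  [[0,0,0],[0,0,0]],
  [[0,0,0],[0,0,0]],
  [[0,0,0],[0,0,0]],
  [[0,0,0],[0,0,0]],
])

```text
clock: 23.08
ee_pos: [0.6435, -0.2384, 0.0276]
tool_rot: [-0.074, 0.997, -0.0, 0.0]
contact_force: [0.2, -0.1, -2.0]
width: 0.0364
gripper_force: 61.0
```

```bash
python3 go.py 643.3,-237.6,26.5,98.5
```

```text
t 23.08 pos [ 643.5 -238.4   27.6] yaw 98.49 w 0.0364 tiltz [ 2.e-04 -1.e-04 -1.e+00] F [ 0.2 -0.1 -2. ]
643.3,-237.6,26.5,98.5 turn z -0.0 shift [0.1 0.8 1.1] len 1.4
```

>>> servo_tool([
  [[0,0,0.5],[0,0,0]],
  [[0,0,0.5],[0,0,0]],
  [[0,0,0.3],[0,0,0]],
  [[0,0,0],[0,0,0]],
  [[0,0,0],[0,0,0]],
  [[0,0,0],[0,0,0]],
  [[0,0,0],[0,0,0]],
  [[0,0,0],[0,0,0]],
])

```text
clock: 23.75
ee_pos: [0.6435, -0.2384, 0.0269]
tool_rot: [-0.074, 0.997, -0.0, 0.0]
contact_force: [-3.7, 0.7, 5.7]
width: 0.0363
gripper_force: 61.9
```

>>> servo_tool([
  [[0,0,0],[0,0,0]],
  [[0,0,0],[0,0,0]],
  [[0,0,0],[0,0,0]],
  [[0,0,0],[0,0,0]],
  [[0,0,-10],[0,0,0]],
  [[0,0,-25],[0,0,0]],
  [[0,0,-35],[0,0,0]],
  [[0,0,-40],[0,0,0]],
], gripper=60)

```text
clock: 24.42
ee_pos: [0.6421, -0.2379, 0.1363]
tool_rot: [-0.074, 0.997, 0.001, -0.002]
contact_force: [1.0, -0.1, 0.3]
width: 0.0601
gripper_force: 0.0
```

```bash
python3 go.py 643.3,-237.6,175,98.5 451.7,-82,175,98.5 451.7,-82,60,98.5
```

```text
t 24.42 pos [ 642.1 -237.9  136.3] yaw 98.5 w 0.0601 tiltz [-0.0031  0.001  -1.    ] F [ 1.  -0.1  0.3]
643.3,-237.6,175,98.5 turn z -0.0 shift [ -1.2   0.1 -38.7] len 38.7
451.7,-82,175,98.5 turn z -0.0 shift [166.5 182.2   0. ] len 246.8
451.7,-82,60,98.5 turn z -0.0 shift [  0.   0. 115.] len 115.0
```

>>> servo_tool([
  [[0,0,-38.7],[0,0,0]],
  [[12,13,0],[0,0,0]],
  [[22,24,0],[0,0,0]],
  [[22,24,0],[0,0,0]],
  [[22,24,0],[0,0,0]],
  [[22,24,0],[0,0,0]],
  [[22,24,0],[0,0,0]],
  [[22,24,0],[0,0,0]],
])

```text
clock: 25.08
ee_pos: [0.4767, -0.1035, 0.1757]
tool_rot: [-0.074, 0.997, -0.0, 0.001]
contact_force: [1.2, -0.2, 0.1]
width: 0.0598
gripper_force: 0.0
```

>>> servo_tool([
  [[15,17,0],[0,0,0]],
  [[7,8,0],[0,0,0]],
  [[0,0,0],[0,0,0]],
  [[0,0,0],[0,0,0]],
  [[0,0,0],[0,0,0]],
  [[0,0,0],[0,0,0]],
  [[0,0,0],[0,0,0]],
  [[0,0,0],[0,0,0]],
])

```text
clock: 25.75
ee_pos: [0.4528, -0.0834, 0.1748]
tool_rot: [-0.074, 0.997, -0.0, 0.0]
contact_force: [0.2, -0.7, 1.1]
width: 0.0599
gripper_force: 0.0
```

```bash
python3 go.py 451.7,-82,60,98.5; python3 - <<'E'
from h import *
p,W=cloud('top');cv2.imwrite('pics/g.png',cv2.resize(p[95:295,190:456],(798,600)))
w=lambda x0,y0,x1,y1:(slice(95+y0//3,95+y1//3),slice(190+x0//3,190+x1//3))
for n,b,lo in[('battery',(600,70,740,230),.015),('tape',(85,85,235,210),.045)]:
    s=w(*b);k=W[s][...,2]>lo;q=W[s][k];print(n,k.sum(),rect(q[:,:2]),np.percentile(q[:,2],[5,50,95]).round(4))
E
```

```text
t 25.75 pos [452.8 -83.4 174.8] yaw 98.44 w 0.0599 tiltz [ 0.e+00 -1.e-04 -1.e+00] F [ 0.2 -0.7  1.1]
451.7,-82,60,98.5 turn z -0.1 shift [  0.9   1.5 114.8] len 114.8
battery 394 [ 643.4 -238.3   76.7   38.9    8.5] [0.0185 0.0237 0.0274]
tape 409 [651.3 231.7  70.2  40.2 -80.3] [0.0489 0.0634 0.0682]
```

View pics/g.png

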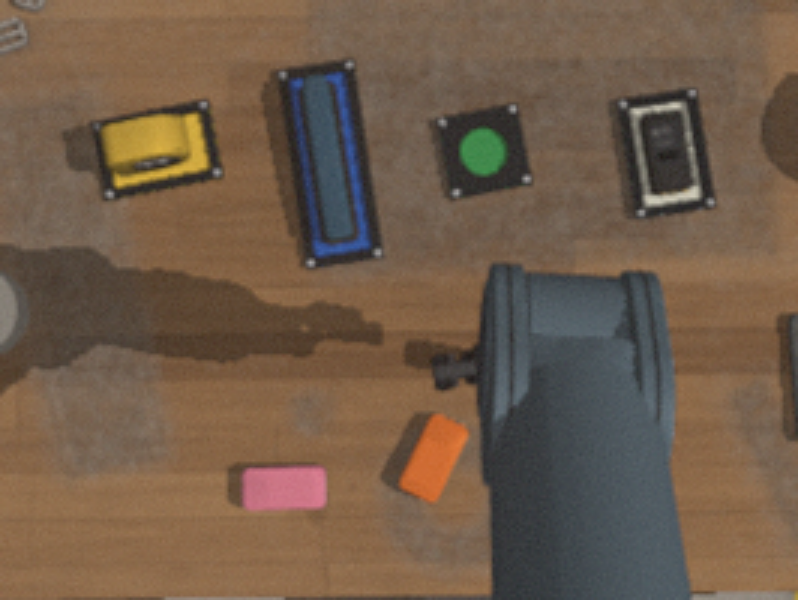

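Top crop: the battery is centred in its white tile at (664,152), and the tape measure and stapler are both seated 3 mm above bench height. Next is the glue stick.

>>> servo_tool([
  [[0.9,1.5,10],[0,0,0]],
  [[0,0,22],[0,0,0]],
  [[0,0,25],[0,0,0]],
  [[0,0,25],[0,0,0]],
  [[0,0,22],[0,0,0]],
  [[0,0,16],[0,0,0]],
  [[0,0,8],[0,0,0]],
  [[0,0,2],[0,0,0]],
])

```text
clock: 26.47
ee_pos: [0.4505, -0.0815, 0.0437]
tool_rot: [-0.074, 0.997, 0.0, -0.001]
contact_force: [0.3, -0.3, 0.3]
width: 0.0601
gripper_force: 0.0
```

>>> servo_tool([
  [[0,0,0],[0,0,0]],
  [[0,0,0],[0,0,0]],
  [[0,0,0],[0,0,0]],
  [[0,0,0],[0,0,0]],
  [[0,0,0],[0,0,0]],
  [[0,0,0],[0,0,0]],
  [[0,0,0],[0,0,0]],
  [[0,0,0],[0,0,0]],
], gripper=15)

```text
clock: 27.13
ee_pos: [0.4522, -0.0819, 0.0459]
tool_rot: [-0.074, 0.997, -0.0, 0.001]
contact_force: [0.5, -0.7, 7.1]
width: 0.0242
gripper_force: 58.6
```

```bash
python3 go.py 451.7,-82,140,98.5 648.1,-70.3,140,98.5
```

```text
t 27.13 pos [452.2 -81.9  45.9] yaw 98.48 w 0.0242 tiltz [ 2.2e-03 -5.0e-04 -1.0e+00] F [ 0.5 -0.7  7.1]
451.7,-82,140,98.5 turn z -0.0 shift [  0.5  -0.  -94.1] len 94.1
648.1,-70.3,140,98.5 turn z -0.0 shift [-196.   -17.5    0. ] len 196.7
```

>>> servo_tool([
  [[0,0,-10],[0,0,0]],
  [[0,0,-20],[0,0,0]],
  [[0,0,-25],[0,0,0]],
  [[0,0,-25],[0,0,0]],
  [[0,0,-14],[0,0,0]],
  [[-12,-1,0],[0,0,0]],
  [[-24,-2,0],[0,0,0]],
  [[-28,-2.5,0],[0,0,0]],
])

```text
clock: 27.8
ee_pos: [0.5149, -0.0776, 0.1401]
tool_rot: [-0.074, 0.997, 0.0, -0.0]
contact_force: [0.3, -0.7, -0.8]
width: 0.0245
gripper_force: 58.7
```

>>> servo_tool([
  [[-28,-2.5,0],[0,0,0]],
  [[-28,-2.5,0],[0,0,0]],
  [[-28,-2.5,0],[0,0,0]],
  [[-24,-2,0],[0,0,0]],
  [[-16,-1.5,0],[0,0,0]],
  [[-8,-1,0],[0,0,0]],
  [[0,0,0],[0,0,0]],
  [[0,0,0],[0,0,0]],
])

```text
clock: 28.47
ee_pos: [0.6467, -0.0699, 0.1389]
tool_rot: [-0.074, 0.997, 0.0, -0.001]
contact_force: [-0.7, -0.6, -0.4]
width: 0.0247
gripper_force: 58.7
```

```bash
python3 go.py 648.1,-70.3,49,98.5
```

```text
t 28.47 pos [646.7 -69.9 138.9] yaw 98.49 w 0.0247 tiltz [-0.0012  0.     -1.    ] F [-0.7 -0.6 -0.4]
648.1,-70.3,49,98.5 turn z -0.0 shift [-1.3 -0.6 89.9] len 89.9
```

>>> servo_tool([
  [[-0.6,-0.3,15],[0,0,0]],
  [[0,0,25],[0,0,0]],
  [[0,0,22],[0,0,0]],
  [[0,0,12],[0,0,0]],
  [[0,0,6],[0,0,0]],
  [[0,0,3],[0,0,0]],
  [[0,0,0],[0,0,0]],
  [[0,0,0],[0,0,0]],
])

```text
clock: 29.13
ee_pos: [0.649, -0.0702, 0.057]
tool_rot: [-0.074, 0.997, -0.0, 0.001]
contact_force: [0.7, 0.1, -0.7]
width: 0.0246
gripper_force: 58.7
```

```bash
python3 go.py 648.1,-70.3,49,98.5;python3 - <<'E'
from h import *
p,W=cloud('scene');cv2.imwrite('pics/i.png',cv2.resize(p[140:218,310:414],(800,600),interpolation=cv2.INTER_CUBIC))
E
```

```text
t 29.13 pos [649.  -70.2  57. ] yaw 98.48 w 0.0246 tiltz [ 1.6e-03 -1.0e-04 -1.0e+00] F [ 0.7  0.1 -0.7]
648.1,-70.3,49,98.5 turn z -0.0 shift [0.9 0.  8. ] len 8.1
```

View pics/i.png

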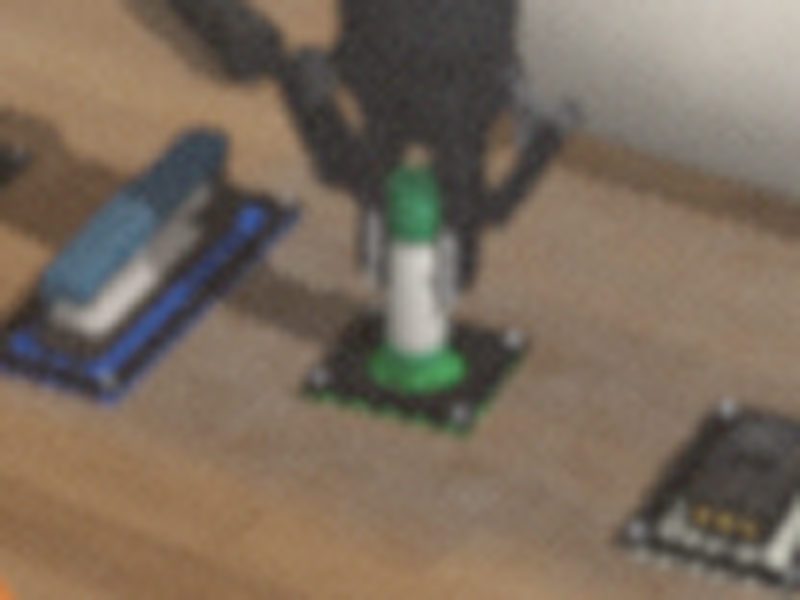

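The glue stick hangs upright at crop (417,270), centred over the green hole at (418,370). Stapler and battery sit in their tiles. I'll lower the last 8 mm.

>>> servo_tool([
  [[0.5,0,2],[0,0,0]],
  [[0,0,2],[0,0,0]],
  [[0,0,1.5],[0,0,0]],
  [[0,0,1],[0,0,0]],
  [[0,0,0.7],[0,0,0]],
  [[0,0,0.5],[0,0,0]],
  [[0,0,0],[0,0,0]],
  [[0,0,0],[0,0,0]],
])

```text
clock: 29.85
ee_pos: [0.648, -0.0701, 0.0489]
tool_rot: [-0.074, 0.997, -0.0, 0.0]
contact_force: [-2.0, 0.5, 6.0]
width: 0.0249
gripper_force: 58.7
```

```bash
python3 go.py 648.1,-70.3,49,98.5
```

```text
t 29.85 pos [648.  -70.1  48.9] yaw 98.49 w 0.0249 tiltz [ 1.e-04 -0.e+00 -1.e+00] F [-2.   0.5  6. ]
648.1,-70.3,49,98.5 turn z -0.0 shift [-0.1 -0.2 -0.1] len 0.2
```

It has touched the floor, so I release, rise, and back off.

>>> servo_tool([
  [[0,0,0],[0,0,0]],
  [[0,0,0],[0,0,0]],
  [[0,0,0],[0,0,0]],
  [[0,0,0],[0,0,0]],
  [[0,0,0],[0,0,0]],
  [[0,0,0],[0,0,0]],
  [[0,0,-5],[0,0,0]],
  [[0,0,-10],[0,0,0]],
], gripper=60)

```text
clock: 30.52
ee_pos: [0.6468, -0.0701, 0.0625]
tool_rot: [-0.074, 0.997, 0.0, -0.001]
contact_force: [0.0, -0.2, 0.3]
width: 0.0598
gripper_force: 0.0
```

>>> servo_tool([
  [[0,0,-18],[0,0,0]],
  [[0,0,-25],[0,0,0]],
  [[0,0,-25],[0,0,0]],
  [[0,0,-25],[0,0,0]],
  [[0,0,-25],[0,0,0]],
  [[0,0,-20],[0,0,0]],
  [[15,0,-5],[0,0,0]],
  [[25,0,0],[0,0,0]],
])

```text
clock: 31.18
ee_pos: [0.6112, -0.0754, 0.2098]
tool_rot: [-0.075, 0.997, -0.0, 0.004]
contact_force: [-0.8, -0.8, -0.2]
width: 0.0599
gripper_force: 0.0
```

>>> servo_tool([
  [[30,0,0],[0,0,0]],
  [[30,0,0],[0,0,0]],
  [[30,0,0],[0,0,0]],
  [[25,0,0],[0,0,0]],
  [[15,0,0],[0,0,0]],
  [[5,0,0],[0,0,0]],
  [[0,0,0],[0,0,0]],
  [[0,0,0],[0,0,0]],
])

```text
clock: 31.85
ee_pos: [0.4761, -0.0959, 0.207]
tool_rot: [-0.074, 0.997, -0.0, 0.001]
contact_force: [0.3, -0.1, 0.6]
width: 0.0595
gripper_force: 0.0
```

```bash
python3 go.py; python3 - <<'E'
from h import *
p,W=cloud('top');a=p[95:295,190:456]
q,_=cloud('scene');b=q[120:270,220:420]
cv2.imwrite('pics/j.png',np.vstack([cv2.resize(a,(400,300)),cv2.resize(b,(400,300))]))
w=lambda x0,y0,x1,y1:(slice(95+y0//3,95+y1//3),slice(190+x0//3,190+x1//3))
for n,bx,lo in[('stapler',(260,50,390,280),.033),('battery',(600,70,740,230),.015),('tape',(85,85,235,210),.045),('glue',(430,95,550,205),.065)]:
    s=w(*bx);k=W[s][...,2]>lo;g=W[s][k]
    if k.sum()>5: print(n,k.sum(),rect(g[:,:2]),np.percentile(g[:,2],[5,50,95]).round(4))
E
```

```text
t 31.85 pos [476.1 -95.9 207. ] yaw 98.51 w 0.0595 tiltz [ 2.3e-03 -1.0e-04 -1.0e+00] F [ 0.3 -0.1  0.6]
stapler 526 [638.3  71.1 146.9  26.1   8.5] [0.0423 0.048  0.0524]
battery 427 [ 586.9 -195.1  235.9   73.   -37.5] [0.0195 0.024  0.541 ]
tape 407 [650.8 232.1  71.4  40.4 -77.9] [0.0497 0.0635 0.0686]
glue 98 [646.1 -71.   25.4  25.1  69.6] [0.0758 0.0898 0.0945]
```

View pics/j.png

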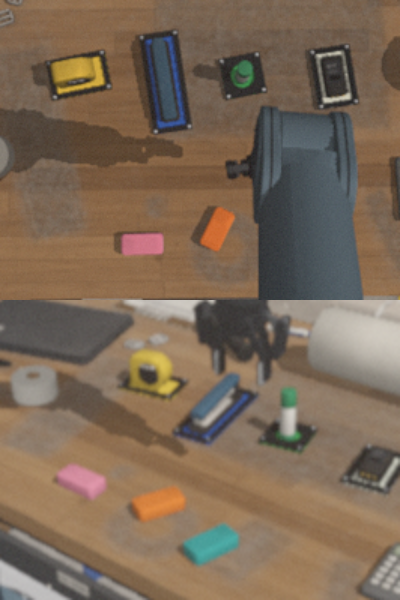

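The picture shows all four upright in their tiles (upper half: tape 75,70; stapler 165,82; glue 242,73; battery 333,75), nothing else moved, and the arm clear. Handing in.

```bash
python3 -c "
from station import r
print(r.close_job())"
```

```text
the job is handed in; nothing more can be done
None
```

The stapler, tape measure, battery pack and glue stick each stand in their own tile's cut-out, placed in the order asked, with the calculator, label roll and look-alikes not touched; I handed the job in at about 32 s of the 106 s, and no verdict came back.

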